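# Slide the setting disc into the bench gauge and zero it

### The arm

A 6-joint arm with a two-finger parallel gripper is mounted at the origin on the work surface. World frame = base frame: x ahead of the robot, y to its left, z up, the work surface at z = 0. Lengths are in mm, angles in rad, forces in N, time in s.
With the tool pointing down it reaches from about 300 to 750 mm from the base axis. Payload 8.5 kg.
Tool frame: the origin (TCP) lies between the finger pads; the fingertips stand 14 mm ahead of it and the grasp point (between the pads) lies 5 mm behind it; z points along the fingers, y is the direction in which the jaws open and shut (so a half turn about z gives the same grasp; the last joint's range is limited). The gripper opens to 85 mm and grips with 20 to 120 N. Pads are 22 mm wide; open, the fingers measure 114 mm over their backs; the gripper's body (76 mm by 85 mm) begins 54 mm behind the grasp point. The pads swing forward as they close: fully open they stand 13 mm farther back than shut.
Start: joints at [-1.417, 0.381, 1.297, -0, 1.464, -0.215], TCP at [198.266, -513.002, 245.322] pointing down, gripper open.
Joint ranges: [-3.11, 3.11], [-0.89, 2.33], [0.22, 2.48], [-1.42, 4.56], [0.17, 2.85], [-2.88, 2.88]. Speed limits (rad/s): [2.39, 2.39, 3.14, 3.14, 3.14, 3.14].

### API

Orientations are given as a unit quaternion [x, y, z, w].
In Python, from cell import manip, vision gives the robot as it stands.
- The arm moves only by the shell command python3 -m handwheel 'ROWS' [FORCE]. ROWS is JSON, a list that holds one entry, the list of rows, each a list of 7 numbers: the closure, from 0 (fully open) to 1 (shut), then the shift along the world's x, y, z in mm, then the turn, a rotation vector about the world's x, y, z in rad. A call has 1 to 10 rows; each row shifts and turns the pose as measured when the row begins; what a row does not reach is not made up. A row lasts 1/12 s, in which the tool goes at most 41.7 mm and 7.16 degrees, less where a joint would pass 70% of its speed; a pose out of reach is approached as far as the arm can. A call with a gripper value outside its range is refused whole. The fingers move at their own pace and stop on an object; FORCE is the grip in N (left out, the last holds). Time passes only in rows, so rows that do not move let the fingers close. It gives the time, the measured TCP pose, the force and the opening at its end, in the units of the state.
- manip.sense(): the state, without advancing time (a new reading comes with each control period).
- vision.camera(name): name is "side" or "top" or "wrist"; returns a dict with "frame" (384x512x3 uint8, red, green, blue), "z_map" (384x512 float32, mm along the optical axis (not along the pixel's ray), 0 where there is no reading), "fx", "fy", "cx", "cy" (pixels), "pose" (4x4, takes a point from camera to world coordinates). Camera axes: x right, y up, looking along -z (the intrinsics and any distortion apply to the point x, -y, -z); pixel columns grow to the right and rows downward; lengths in mm; the calibration is good to about 2 mm. A picture is of the moment at which its call begins.
- manip.job_done(): hands the job in, once; it reports no verdict.
The state is a dict: "time_s": time; "q": joint angles; "dq": joint speeds; "effort": joint torques, N m; "position": TCP position; "ee_rot": TCP orientation; "ft_force": force on the tool from outside, world axes, zero at the start; "wrist_torque": the same for the moment, N m; "opening": finger opening in mm.
Only numpy, scipy, OpenCV 4.12 (cv2) and the standard library are available. Lean on these libraries where they do the work, as an engineer would, in place of code of your own. Each camera call takes 0.05 s, during which the arm holds its last target.

### The job

Zero the bench gauge on its setting disc. The lapped disc lies on the gauge's plate: push it gently along the plate with a fingertip, without pinching or lifting it, until it drops and lies flat and fully home in the round nest; only then press the blue key of the readout right down and let it go. Leave the other things on the bench where they are.

Things in the scene. Friction and masses are not known exactly. Their poses are not given: they have to be found in the camera images.
- gauge: The bench gauge, fixed to the bench: a black rectangular plate 130 mm (own x) by 190 mm (own y) on a grey cast base. The origin is the centre of its underside on the bench, z up; the flat top face of the plate is 46 mm above the bench. Two thin steel probes stick out sideways (own +x and -x, to 118 mm from the centre line) level with the nest and do not rise above the plate's top face. Nothing on it stands above that face but the disc.
- nest (a point): Centre of the mouth of the round nest, at the height of the plate's top face (46 mm above the bench); it lies 45 mm from the gauge's centre towards own -y. The nest is 53 mm across and 7 mm deep with a flat bright floor and an upright wall; same axes as the gauge.
- disc: The loose setting disc, bright steel with a red centre on top, 50 mm in diameter, 12 mm thick, about 0.19 kg. The origin is the centre of its underside, z up through its top. It starts flat on the plate, 55 to 105 mm from the nest's centre on the gauge's own +y side of it. Home in the nest its underside is 7 mm below the plate's top face, so that its top stands 5 mm above that face.
- zero_key (a joint): Travel of the blue zero key: 0 when released, 0.005 m fully down. It goes straight down against a spring, about 4 N at the bottom, and comes back up by itself.
- zero_key_top (a point): Centre of the top of the blue key when it is up (it goes down with the key): a round key 22 mm across on a grey collar, 51 mm above the bench, on the front part of the fixed readout. The readout is a desk unit 125 by 150 mm whose sloping dark display, up to 76 mm above the bench, stands behind the key; its nearest part begins about 30 mm from the key's centre.
- mic_stand: Bystander: a micrometer clamped in a grey cast stand, about 210 by 120 mm and 140 mm high, loose on the bench. The origin is near the middle of its underside.
- pin_tray: Bystander: a black pocket tray of copper pins, 125 by 175 mm and 29 mm high. The origin is the centre of its underside.
- ring_gauge: Bystander: a plain steel ring, 42 mm across, 16 mm high, lying on the bench. The origin is the centre of its underside.
- oil_bottle: Bystander: a small amber oil bottle with a black cap, 34 mm across and 75 mm high, standing on the bench. The origin is the centre of its underside.
Mind the look-alikes: they are no part of the job. Leave any turquoise look-alike of the disc alone.

How it is judged:
By the outcome, as a careful person would: the job done as asked, in the order asked, and still so for the second after the job is handed in, with the robot touching nothing.
It also fails if it takes over 54 s, if anything falls off the work surface, if the arm or the gripper's body presses on something with over 40 N, if the wrist force passes 120 N, or if a joint passes its speed limit or range.

## Working session

There is one attempt and no reset: what is moved stays moved. The work goes in short steps, Python scripts to look and compute and a shell command to move; the robot and the scene stay as the last step left them, time stands still between calls to the robot, and variables do not carry over. Pictures are saved under pics/ and viewed, and the job is handed in when it is done.

```bash
ls; mkdir -p pics; cat > h.py <<'E'
import numpy as np, cv2
from cell import manip, vision
def snap(n,tag):
    c=vision.camera(n); np.savez(f'pics/{tag}.npz',**c)
    cv2.imwrite(f'pics/{tag}.png',c['frame'][:,:,::-1]); return c
def load(tag):
    d=np.load(f'pics/{tag}.npz'); return {k:d[k] for k in d.files}
def ray(c,u,v):
    d=np.array([(u-c['cx'])/c['fx'],-(v-c['cy'])/c['fy'],-1.]); T=c['pose']
    return T[:3,3],T[:3,:3]@d
def onz(c,u,v,z):
    o,d=ray(c,u,v); return o+d*(z-o[2])/d[2]
def dep(c,u,v):
    o,d=ray(c,u,v); return o+d*c['z_map'][int(round(v)),int(round(u))]
E
python3 - <<'E'
from h import *
for n in ['top','side','wrist']:
    c=snap(n,n+'0'); print(n,c['pose'].round(3).tolist(),c['fx'],c['cx'],[k for k in c])
s=manip.sense(); print(s)
E
```

```text
pics
top [[0.116, 0.971, -0.208, 376.548], [-0.993, 0.114, -0.021, -5.566], [0.004, 0.209, 0.978, 1088.755], [0.0, 0.0, 0.0, 1.0]] 468.06364631197437 260.50765137777586 ['frame', 'z_map', 'fx', 'fy', 'cx', 'cy', 'pose']
side [[-0.966, 0.136, -0.22, 312.79], [-0.259, -0.48, 0.838, 1120.874], [0.009, 0.867, 0.499, 705.45], [0.0, 0.0, 0.0, 1.0]] 461.73592496571206 257.4530430742922 ['frame', 'z_map', 'fx', 'fy', 'cx', 'cy', 'pose']
wrist [[0.36, 0.894, 0.268, 266.591], [-0.933, 0.346, 0.101, -486.475], [-0.003, -0.287, 0.958, 374.572], [0.0, 0.0, 0.0, 1.0]] 266.55194654152655 255.14301345763184 ['frame', 'z_map', 'fx', 'fy', 'cx', 'cy', 'pose']
{'time_s': 0.15, 'q': array([-1.41726956e+00,  3.81095398e-01,  1.29803039e+00, -3.37261779e-05,
        1.46358301e+00, -2.15316296e-01]), 'dq': array([-0.00045448, -0.00178489, -0.00373389, -0.00151636,  0.00023323,
        0.00085865]), 'effort': array([ 4.24792801e-03, -4.48626602e+01, -2.31345481e+01, -8.08324739e-05,
        3.75145391e-03,  1.71104251e-06]), 'position': array([ 198.24607522, -512.81854423,  244.84348496]), 'ee_rot': array([ 9.83042007e-01,  1.83379661e-01,  4.81499492e-07, -5.58323350e-04]), 'ft_force': array([ 0.04621928,  0.16913917, -0.1556153 ]), 'wrist_torque': array([-0.03140094, -0.05427715,  0.02998503]), 'opening': 85.45351239787156}
```

View pics/top0.png

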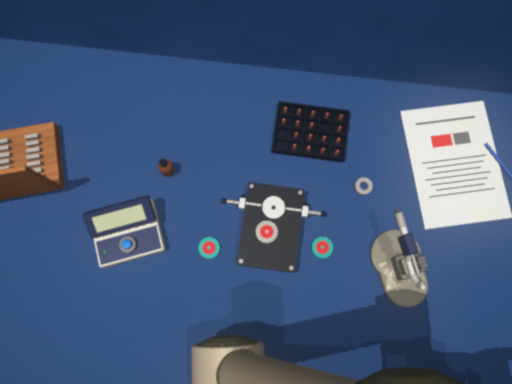

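View pics/side0.png

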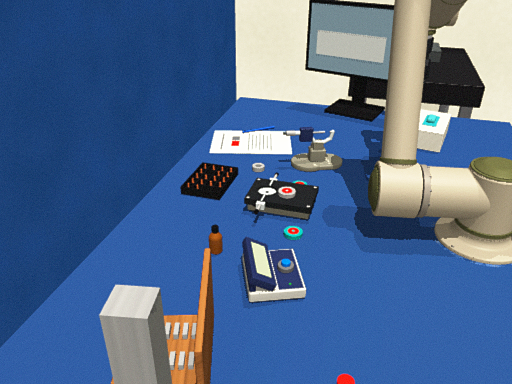

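View pics/wrist0.png

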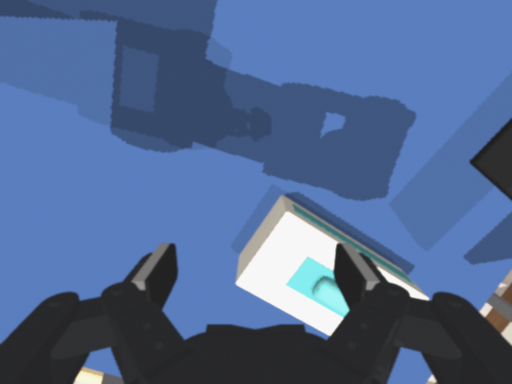

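The top picture shows these candidates:
- Bright disc with a red centre on the plate at (266,231). This is the disc.
- Turquoise look-alikes on the bench at (209,247) and (322,247).
- Bright nest floor at (274,207).
- Blue key at (127,244).
- Ring gauge at (364,186).

Next I'll measure these and check the disc in a close crop.

```bash
python3 - <<'E'
from h import *
c=load('top0'); s=load('side0')
im=c['frame']; 
crop=cv2.resize(im[170:290,70:350][:,:,::-1],None,fx=2.8,fy=2.8,interpolation=cv2.INTER_CUBIC); cv2.imwrite('pics/crop1.png',crop)
crop=cv2.resize(s['frame'][160:310,230:340][:,:,::-1],None,fx=4,fy=4,interpolation=cv2.INTER_CUBIC); cv2.imwrite('pics/crop2.png',crop)
def blobs(c,mask,name,zs,box,mina=8):
    m=np.zeros_like(mask,np.uint8); u0,u1,v0,v1=box; m[v0:v1,u0:u1]=mask[v0:v1,u0:u1]
    n,l,st,ce=cv2.connectedComponentsWithStats(m)
    for i in range(1,n):
        if st[i,4]>=mina:
            u,v=ce[i]; print(name,ce[i].round(1),'area',st[i,4],[onz(c,u,v,z).round(1).tolist() for z in zs],'dep',dep(c,u,v).round(1))
for nm,c,bd,bk in (('top',c,(235,305,180,275),(85,170,195,270)),('side',s,(244,320,172,218),(240,310,235,300))):
    h=cv2.cvtColor(c['frame'],cv2.COLOR_RGB2HSV); H,S,V=[h[...,i].astype(int) for i in range(3)]
    red=((H<8)|(H>172))&(S>130)&(V>120); blobs(c,red,nm+' red',[58],bd)
    wh=(S<60)&(V>215); blobs(c,wh,nm+' white',[39,46,58],bd)
    gr=(S<60)&(V>120); blobs(c,gr,nm+' bright',[46],bd,4)
    bl=(H>95)&(H<115)&(S>150)&(V>120); blobs(c,bl,nm+' key',[51],bk)
E
```

```text
top red [266.3 231.3] area 106 [[523.9, -5.3, 58.0]] dep [523.4  -5.3  61.1]
top white [273.1 207. ] area 327 [[584.0, -14.3, 39.0], [582.6, -14.2, 46.0], [580.2, -14.1, 58.0]] dep [583.4 -14.3  41.9]
top white [241.5 202.5] area 38 [[585.9, 58.6, 39.0], [584.5, 58.2, 46.0], [582.1, 57.5, 58.0]] dep [584.8  58.3  44.5]
top white [303.4 211.5] area 19 [[581.6, -84.1, 39.0], [580.3, -83.6, 46.0], [577.9, -82.7, 58.0]] dep [579.7 -83.3  49.1]
top bright [251.2 185.7] area 12 [[626.2, 40.9, 46.0]] dep [624.7  40.7  52.3]
top bright [299.6 192.1] area 11 [[624.1, -70.7, 46.0]] dep [623.9 -70.6  47. ]
top bright [270.4 206.4] area 651 [[583.1, -8.0, 46.0]] dep [583.3  -8.   45. ]
top bright [266.3 231.6] area 245 [[524.9, -5.4, 46.0]] dep [523.1  -5.4  58.9]
top bright [240.5 260.5] area 16 [[454.1, 44.1, 46.0]] dep [454.   44.   47.2]
top bright [290.7 267.5] area 14 [[451.7, -68.0, 46.0]] dep [451.6 -67.9  47.9]
top key [126.1 243.6] area 58 [[461.2, 300.6, 51.0]] dep [461.1 300.3  52.1]
side red [299.6 182.7] area 17 [[495.8, -62.1, 58.0]] dep [ 507.3 -136.6   17.2]
side red [286.5 190.
[... 645 characters left out ...]
2 178.6] area 5 [[625.0, -75.2, 46.0]] dep [623.9 -71.1  48.3]
side bright [263.7 196.6] area 194 [[582.1, 25.1, 46.0]] dep [581.4  28.1  47.8]
side bright [286.7 192.6] area 112 [[524.1, -15.3, 46.0]] dep [519.1  11.5  61.6]
side bright [314.8 186.8] area 4 [[451.8, -71.7, 46.0]] dep [451.5 -69.4  47.3]
side bright [247.5 196.7] area 6 [[626.2, 37.9, 46.0]] dep [625.3  40.8  47.8]
side bright [307.8 205.6] area 5 [[453.7, 39.4, 46.0]] dep [453.2  42.7  48. ]
side key [288.1 251.5] area 1151 [[462.5, 264.0, 51.0]] dep [466.4 241.5  33.8]
side key [242.  284.8] area 160 [[532.9, 403.9, 51.0]] dep [549.4 350.1   1.9]
side key [285.6 262. ] area 73 [[460.1, 303.7, 51.0]] dep [460.2 302.9  50.3]
```

View pics/crop1.png

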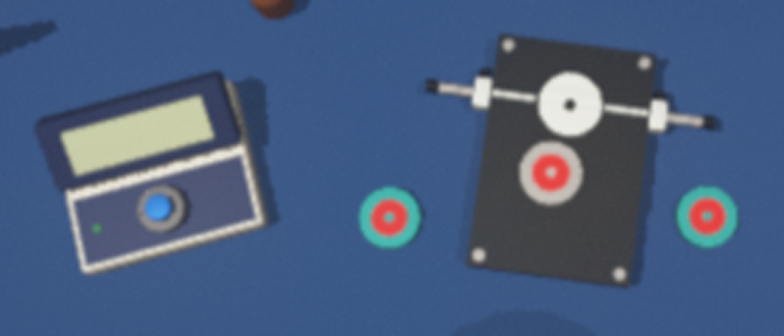

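View pics/crop2.png

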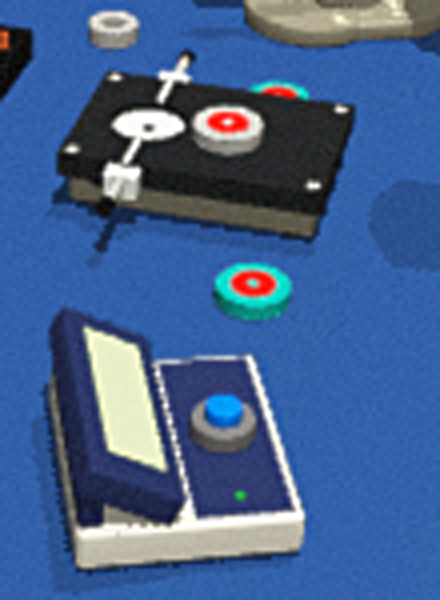

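The crop confirms it: the steel disc with the red centre is on the plate at full-frame (266,231), and the two turquoise-rimmed ones are on the bench. The key's top is round and blue at about (126,244).

The two views agree within about 3 mm:
- Disc: about (524,-6).
- Nest: about (584,-15).
- Key: about (461,302).

I'll go behind the disc with the gripper shut and the tool's x axis along the push direction.

```bash
python3 -m handwheel '[[[1,20,38,0,0,0,-0.09],[1,20,38,0,0,0,-0.09],[1,20,38,0,0,0,-0.09],[1,20,38,0,0,0,-0.09],[1,20,38,0,0,0,-0.09],[1,20,38,0,0,0,-0.06],[1,20,38,0,0,0,0],[1,20,38,0,0,0,0],[1,20,38,0,0,0,0],[1,20,38,0,0,0,0]]]' 20
```

```text
time_s: 0.98
position: [387.4, -142.8, 241.7]
ee_rot: [0.996, -0.09, -0.001, -0.002]
ft_force: [0.5, -1.2, -0.4]
opening: 0.3
```

```bash
python3 -m handwheel '[[[1,20,34,-20,0,0,0.02],[1,20,34,-20,0,0,0],[1,18,34,-25,0,0,0],[1,14,25,-25,0,0,0],[1,6,8,-25,0,0,0],[1,0,0,-8,0,0,0],[1,0,0,0,0,0,0]]]'
python3 - <<'E'
from h import *
c=snap('wrist','w1'); snap('side','s1'); s=manip.sense(); print(s['position'],s['ee_rot'],s['ft_force'])
E
```

```text
time_s: 1.57
position: [463.4, -4.0, 121.0]
ee_rot: [0.997, -0.075, 0.002, -0.001]
ft_force: [0.8, 1.0, -0.1]
opening: 0.1
[463.91239827  -4.95676679 122.75622745] [ 9.97154509e-01 -7.53076476e-02  3.31660098e-03 -8.01739079e-04] [ 0.25695357 -0.04429319  0.26803607]
```

View pics/w1.png

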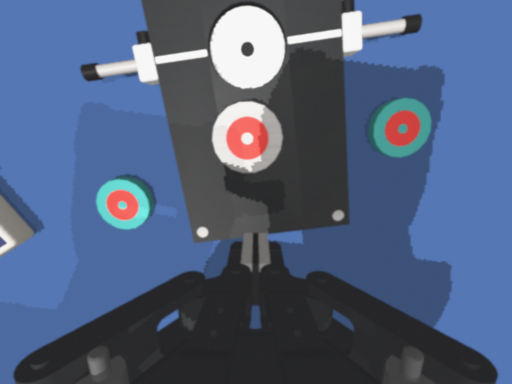

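View pics/s1.png

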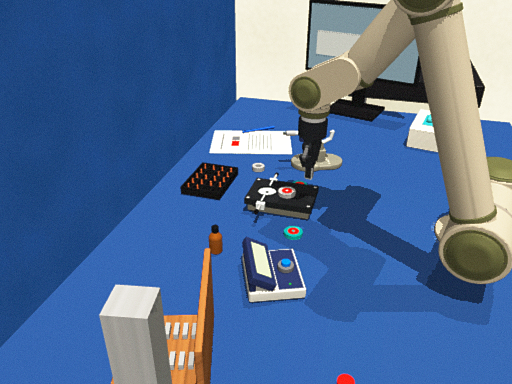

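The wrist view shows the nest at (247,47), the disc at (247,136) and the shut fingertips at about (257,250). I'll measure both in this view.

```bash
cat >> h.py <<'E'
def meas(c,zd=58,show=True):
    h=cv2.cvtColor(c['frame'],cv2.COLOR_RGB2HSV); H,S,V=[h[...,i].astype(int) for i in range(3)]
    out={}
    red=(((H<8)|(H>172))&(S>130)&(V>100)).astype(np.uint8)
    red=cv2.morphologyEx(red,cv2.MORPH_CLOSE,np.ones((9,9)))
    wh=((S<60)&(V>215)).astype(np.uint8)
    for nm,m,z in (('red',red,zd),('white',wh,39)):
        cs,_=cv2.findContours(m,cv2.RETR_EXTERNAL,cv2.CHAIN_APPROX_NONE)
        for k in cs:
            if cv2.contourArea(k)>60:
                (u,v),a,_=cv2.fitEllipse(k); print(nm,round(u,1),round(v,1),np.round(a,1),onz(c,u,v,z).round(1),'dep',dep(c,min(u,511)+6,min(v,383)+3).round(1))
E
python3 - <<'E'
from h import *
meas(load('w1'))
E
```

```text
red 122.0 204.4 [26.4 30.9] [488.5  95.5  58. ] dep [474.2 115.9  14.1]
red 247.1 137.8 [40.  40.3] [523.4  -6.7  58. ] dep [520.8 -10.6  59.3]
red 402.2 127.8 [30.6 36.1] [ 514.  -115.1   58. ] dep [ 505.6 -144.1   12. ]
white 3.0 240.9 [16.8 20.8] [466.9 219.2  39. ] dep [460.9 223.2  31.6]
white 246.7 138.1 [10.5 11.2] [522.1  -5.5  39. ] dep [520.7 -10.3  59.3]
white 242.2 134.8 [54.4 62.2] [525.   -2.4  39. ] dep [523.3  -7.4  58.5]
white 181.1 56.1 [ 6.4 71.6] [585.9  32.   39. ] dep [581.3  26.3  48.1]
white 132.8 63.7 [36.4 57.8] [586.3  67.6  39. ] dep [582.2  61.3  46. ]
white 313.7 36.2 [ 6.4 76.7] [584.2 -63.2  39. ] dep [580.2 -65.5  46. ]
white 365.4 28.8 [38.  63.1] [583.4 -99.3  39. ] dep [ 579.7 -101.    44.7]
white 247.3 46.7 [72.2 81.1] [584.7 -16.   39. ] dep [581.9 -19.9  40.4]
```

```bash
python3 -m handwheel '[[[1,4,3,-12,0,0,0],[1,4,3,-12,0,0,0],[1,1,1,-12,0,0,0],[1,0,0,-6,0,0,0],[1,0,0,-2,0,0,0],[1,0,0,0,0,0,0]]]'
```

```text
time_s: 2.17
position: [475.8, -1.8, 83.5]
ee_rot: [0.997, -0.078, 0.009, 0.001]
ft_force: [0.2, -0.3, 0.9]
opening: 0.2
```

```bash
python3 -m handwheel '[[[1,-1,1,-6,0,0,0],[1,-1,1,-5,0,0,0],[1,0,1,-3,0,0,0],[1,0,0,-2,0,0,0],[1,0,0,-1,0,0,0],[1,0,0,0,0,0,0]]]'; python3 - <<'E'
from h import *
c=snap('wrist','w2'); c=snap('side','s2'); cv2.imwrite('pics/s2c.png',cv2.resize(c['frame'][140:240,230:350][:,:,::-1],None,fx=5,fy=5,interpolation=cv2.INTER_CUBIC))
E
```

```text
time_s: 2.67
position: [474.2, 0.5, 67.1]
ee_rot: [0.997, -0.079, 0.011, 0.001]
ft_force: [-0.2, -0.2, 0.2]
opening: 0.2
```

View pics/w2.png

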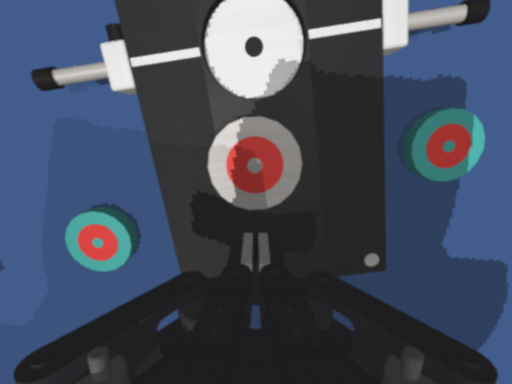

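View pics/s2c.png

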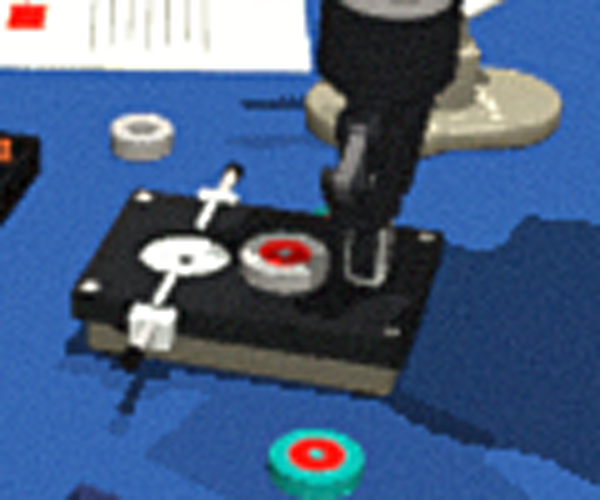

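```bash
python3 -m handwheel '[[[1,0,0,-1.5,0,0.02,0],[1,0,0,-1.5,0,0,0],[1,0,0,-1.5,0,0,0],[1,0,0,0,0,0,0]]]'
```

```text
time_s: 3.1
position: [474.7, 0.4, 62.8]
ee_rot: [0.997, -0.079, 0.001, 0.002]
ft_force: [-0.4, -0.5, -0.3]
opening: -0.0
```

```bash
python3 -m handwheel '[[[1,0,0,-1,0,0,0],[1,0,0,-1,0,0,0],[1,0,0,0,0,0,0]]]'
```

```text
time_s: 3.35
position: [474.7, 0.4, 60.5]
ee_rot: [0.997, -0.079, 0.001, 0.002]
ft_force: [-0.2, -0.3, -0.4]
opening: -0.2
```

```bash
python3 -m handwheel '[[[1,0,0,-1,0,0,0],[1,0,0,0,0,0,0]]]'
```

```text
time_s: 3.52
position: [474.9, 0.4, 60.3]
ee_rot: [0.997, -0.079, 0.001, 0.002]
ft_force: [-0.6, 0.3, -0.5]
opening: -0.0
```

The fingertips touch the plate at TCP z 60.3, which matches the 14 mm tip offset. I'll lift 3 mm and push gently along (0.989,-0.151).

```bash
python3 -m handwheel '[[[1,0,0,3,0,0,0],[1,3,-0.5,0.5,0,0,0],[1,4,-0.6,0,0,0,0],[1,4,-0.6,0,0,0,0],[1,3,-0.5,0,0,0,0],[1,0,0,0,0,0,0]]]';  python3 - <<'E'
from h import *
c=snap('wrist','w3'); meas(c)
E
```

```text
time_s: 4.02
position: [490.3, -2.1, 64.2]
ee_rot: [0.997, -0.079, 0.001, 0.002]
ft_force: [0.0, -0.3, 0.3]
opening: -0.1
red 98.1 262.0 [31.4 39.2] [498.6  88.   58. ] dep [474.7 117.1  13.8]
red 254.5 190.8 [53.2 54.8] [526.2  -7.1  58. ] dep [524.5 -10.   59.8]
red 446.9 168.3 [37.1 46. ] [ 522.3 -107.3   58. ] dep [ 506.1 -143.    12.5]
white 219.0 182.4 [18.3 56. ] [529.5  13.8  39. ] dep [531.8   7.5  59.7]
white 164.8 88.7 [  8.4 102.6] [585.2  32.6  39. ] dep [582.2  27.7  46.6]
white 100.4 98.3 [47.5 76.7] [586.   68.5  39. ] dep [582.9  61.9  46.6]
white 359.2 58.4 [ 8.1 67.6] [583.6 -72.1  39. ] dep [580.6 -71.7  47.6]
white 415.7 45.0 [39.8 86. ] [ 585.3 -101.4   39. ] dep [ 582.5 -100.9   45.1]
white 242.1 65.3 [ 65.9 113.4] [590.  -10.7  39. ] dep [587.7 -13.6  41.1]
white 123.5 3.8 [ 9.6 17.2] [626.7  43.   39. ] dep [621.4  37.3  47.9]
```

View pics/w3.png

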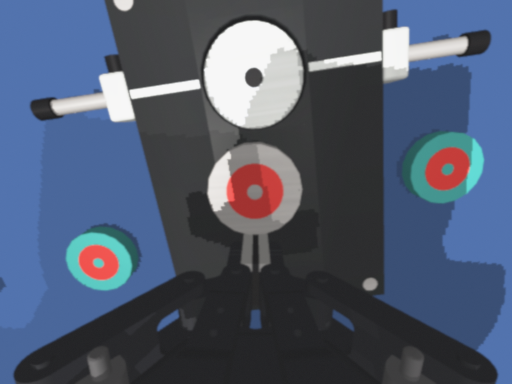

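The disc and nest are in line with the fingers in the picture: disc (255,191), nest centre dot (254,77), fingers at column 256. Contact has begun, so I'll push on.

```bash
python3 -m handwheel '[[[1,3,-0.45,-0.3,0,0,0],[1,3,-0.45,0,0,0,0],[1,3,-0.45,0,0,0,0],[1,3,-0.45,0,0,0,0],[1,3,-0.45,0,0,0,0],[1,3,-0.45,0,0,0,0],[1,3,-0.45,0,0,0,0],[1,2,-0.3,0,0,0,0],[1,1,-0.15,0,0,0,0],[1,0,0,0,0,0,0]]]';  python3 - <<'E'
from h import *
c=snap('wrist','w4'); meas(c); print(dep(c,254,100))
E
```

```text
time_s: 4.9
position: [515.8, -5.8, 63.3]
ee_rot: [0.997, -0.079, -0.0, 0.002]
ft_force: [-0.7, -1.2, 0.7]
opening: -0.2
red 103.7 291.4 [29.4 37. ] [505.1  86.9  58. ] dep [474.2 117.4  13.2]
red 441.0 204.2 [35.1 43.3] [ 528.8 -108.    58. ] dep [ 506.2 -142.5   13.4]
red 254.9 191.4 [53.7 54.8] [551.5 -11.   58. ] dep [549.9 -13.9  59.8]
white 170.6 140.0 [ 8.2 98.2] [583.7  32.2  39. ] dep [581.9  26.9  46.7]
white 107.9 148.1 [43.6 74.6] [584.9  68.6  39. ] dep [583.   62.   46.1]
white 340.4 115.0 [  6.6 103.2] [582.1 -63.7  39. ] dep [580.4 -64.5  46.4]
white 390.0 106.5 [23.6 51.9] [582.3 -90.9  39. ] dep [580.6 -90.4  46.4]
white 249.4 139.7 [ 85.7 139.2] [576.9 -11.9  39. ] dep [576.  -15.2  54.2]
white 129.9 59.2 [16.9 19.6] [627.3  42.9  39. ] dep [623.3  37.   47.7]
white 358.0 22.8 [17.5 20.8] [625.3 -75.5  39. ] dep [621.6 -75.1  47.2]
[597.22910794 -17.81178687  40.90643981]
```

View pics/w4.png

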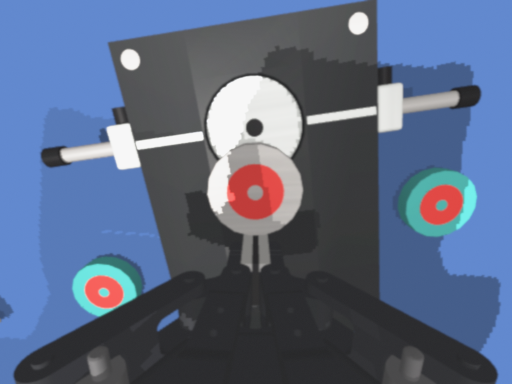

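```bash
python3 -m handwheel '[[[1,3,-0.45,0,0,0,0],[1,3,-0.45,0,0,0,0],[1,3,-0.45,0,0,0,0],[1,3,-0.45,0,0,0,0],[1,3,-0.45,0,0,0,0],[1,3,-0.45,0,0,0,0],[1,2,-0.3,0,0,0,0],[1,0,0,0,0,0,0]]]';  python3 - <<'E'
from h import *
c=snap('wrist','w5'); meas(c)
E
```

```text
time_s: 5.62
position: [538.0, -9.1, 63.3]
ee_rot: [0.997, -0.079, 0.0, 0.002]
ft_force: [-0.3, 1.3, 0.1]
opening: 0.1
red 102.5 309.0 [13.2 30.9] [515.5  88.1  58. ] dep [557.7  36.8 120.2]
red 435.1 233.3 [32.9 41.1] [ 534.3 -108.8   58. ] dep [ 506.2 -142.4   13.7]
red 254.8 186.4 [54.2 55.4] [576.3 -14.7  58. ] dep [574.7 -17.6  59.6]
white 135.8 185.2 [ 36.8 112.5] [583.5  55.8  39. ] dep [582.5  49.4  46.1]
white 337.5 157.8 [ 6.5 98.1] [580.9 -63.9  39. ] dep [580.2 -64.7  47.1]
white 400.4 147.4 [42.2 74.7] [581.2 -99.8  39. ] dep [ 580.1 -100.    45. ]
white 254.6 175.7 [ 88.1 104.3] [578.  -14.9  39. ] dep [579.7 -18.3  57.2]
white 136.1 107.2 [16.8 19.2] [626.   43.1  39. ] dep [623.2  37.   47.6]
white 353.3 74.3 [14.7 17.6] [623.9 -75.3  39. ] dep [621.2 -74.9  48. ]
```

View pics/w5.png

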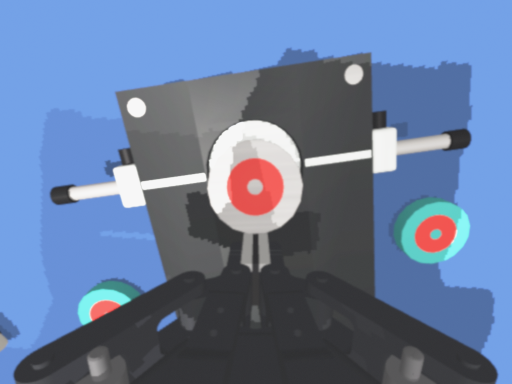

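```bash
python3 -m handwheel '[[[1,2,-0.3,0,0,0,0],[1,2,-0.3,0,0,0,0],[1,1.5,-0.2,0,0,0,0],[1,1.5,-0.2,0,0,0,0],[1,0,0,0,0,0,0]]]';  python3 - <<'E'
from h import *
c=snap('wrist','w6'); meas(c)
E
```

```text
time_s: 6.08
position: [545.5, -10.2, 63.2]
ee_rot: [0.997, -0.079, 0.0, 0.002]
ft_force: [-0.9, -0.1, 0.2]
opening: -0.1
red 101.0 313.7 [ 5.3 21.5] [520.  89.  58.] dep [565.7  34.5 123. ]
red 433.2 242.8 [32.2 40.3] [ 536.1 -109.    58. ] dep [ 505.8 -142.7   13.2]
red 255.2 188.5 [50.6 54.7] [582.7 -15.8  58. ] dep [580.6 -18.7  58. ]
white 336.7 171.5 [ 6.3 98.5] [580.4 -63.9  39. ] dep [580.2 -64.8  47. ]
white 398.3 161.5 [41.1 73. ] [580.7 -99.7  39. ] dep [580.1 -99.4  45.9]
white 199.9 181.1 [ 84.  217.7] [587.5  16.5  39. ] dep [586.9  11.5  47.5]
white 138.1 122.4 [16.3 18.9] [625.6  43.2  39. ] dep [623.2  36.8  48.1]
white 352.1 90.7 [14.6 16.5] [623.4 -75.2  39. ] dep [621.2 -75.4  46.9]
```

View pics/w6.png

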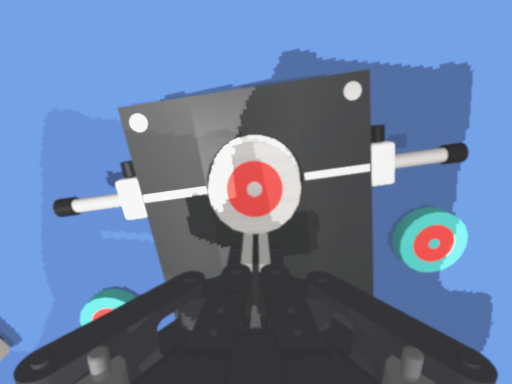

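The disc is tipping in: its red ellipse is now foreshortened and its leading edge is down. A little more push is needed.

```bash
python3 -m handwheel '[[[1,1.2,-0.2,0,0,0,0],[1,1.2,-0.2,0,0,0,0],[1,1.2,-0.2,0,0,0,0],[1,0,0,0,0,0,0]]]';  python3 - <<'E'
from h import *
c=snap('wrist','w7'); meas(c)
E
```

```text
time_s: 6.47
position: [549.1, -10.7, 63.3]
ee_rot: [0.997, -0.079, -0.0, 0.002]
ft_force: [-0.3, -0.4, 0.9]
opening: -0.2
red 432.1 247.0 [31.8 40. ] [ 537.1 -109.1   58. ] dep [ 505.9 -142.6   13.3]
red 255.5 191.1 [49.6 51.7] [584.9 -16.3  58. ] dep [581.5 -19.1  53.6]
white 137.7 203.8 [ 35.4 109.2] [583.2  56.3  39. ] dep [583.2  48.8  48.3]
white 336.6 177.8 [ 6.2 97.1] [580.2 -64.1  39. ] dep [580.1 -65.1  46.9]
white 397.5 168.0 [40.7 73.3] [580.5 -99.7  39. ] dep [ 579.8 -100.1   44.8]
white 275.8 180.1 [40.6 71.2] [584.5 -28.5  39. ] dep [585.6 -30.9  52.4]
white 222.8 176.9 [20.8 65.7] [591.4   2.1  39. ] dep [591.8  -2.8  52. ]
white 138.8 129.4 [16.2 18.3] [625.4  43.3  39. ] dep [623.2  37.3  46.8]
white 351.4 98.1 [14.7 16.7] [623.2 -75.2  39. ] dep [621.2 -75.3  47.2]
```

View pics/w7.png

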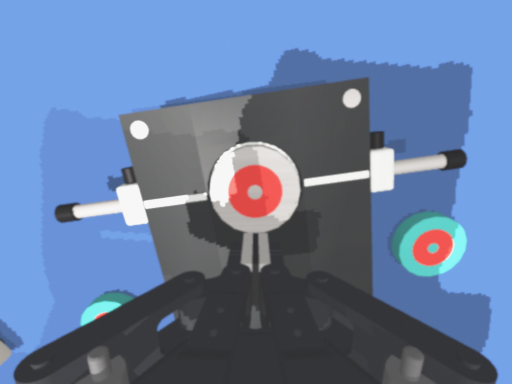

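It looks dropped: the top reads about 52–53 mm against 60 before. I'll back off, then fit a plane to the disc's top to check it lies flat.

```bash
python3 -m handwheel '[[[1,-4,0.6,0,0,0,0],[1,-8,1.2,0,0,0,0],[1,-8,1.2,6,0,0,0],[1,0,0,12,0,0,0],[1,0,0,0,0,0,0]]]';  cat >> h.py <<'E'
def plane(c,ctr,r=22,z=(35,75)):
    v,u=np.mgrid[0:384,0:512]; Z=c['z_map']; 
    d=np.stack([(u-c['cx'])/c['fx'],-(v-c['cy'])/c['fy'],-np.ones(u.shape)],-1)*Z[...,None]
    P=d@c['pose'][:3,:3].T+c['pose'][:3,3]
    q=np.hypot(P[...,0]-ctr[0],P[...,1]-ctr[1])
    def fit(m):
        X=P[m]; A=np.c_[X[:,0]-ctr[0],X[:,1]-ctr[1],np.ones(len(X))]
        k=np.linalg.lstsq(A,X[:,2],rcond=None)[0]; print(len(X),'slopes deg',np.degrees(k[:2]).round(2),'z',k[2].round(2),'rms',(A@k-X[:,2]).std().round(2))
    ok=(Z>0)&(P[...,2]>z[0])&(P[...,2]<z[1])
    print('disc',end=' ');fit(ok&(q<r)); print('plate',end=' ');fit(ok&(q>32)&(q<46)&(np.abs(P[...,0]-ctr[0])>14)&(P[...,2]<53))
E
python3 - <<'E'
from h import *
c=snap('wrist','w8'); meas(c,51); plane(c,(584,-15.5))
c=snap('top','t8'); plane(c,(584,-15),20)
c=snap('side','s8'); plane(c,(584,-15),20)
cv2.imwrite('pics/s8c.png',cv2.resize(c['frame'][140:240,230:350][:,:,::-1],None,fx=5,fy=5,interpolation=cv2.INTER_CUBIC))
E
```

```text
time_s: 6.93
position: [525.8, -7.1, 81.9]
ee_rot: [0.997, -0.079, -0.001, 0.002]
ft_force: [-0.3, -0.2, 1.0]
opening: -0.0
red 117.9 288.2 [25.5 32.8] [500.2  94.5  51. ] dep [473.9 116.2  14.2]
red 422.9 208.9 [31.5 38.3] [ 526.1 -115.4   51. ] dep [ 505.9 -142.9   13.5]
red 258.9 143.9 [37.2 51.2] [582.9 -18.2  51. ] dep [580.8 -21.4  52.7]
white 145.9 158.7 [ 34.6 103.9] [584.   55.4  39. ] dep [582.3  48.8  47.3]
white 254.6 144.3 [12.  12.6] [582.  -15.5  39. ] dep [581.1 -18.9  53.4]
white 331.2 132.5 [ 6.3 85.9] [581.6 -64.3  39. ] dep [580.  -65.6  46.8]
white 387.7 123.5 [39.5 68.7] [581.5 -99.6  39. ] dep [ 579.7 -100.6   44.4]
white 253.7 141.1 [77.4 78.5] [584.  -15.2  39. ] dep [582.9 -18.7  52.7]
white 147.1 85.3 [15.7 17.6] [626.5  42.7  39. ] dep [623.   36.5  48.1]
white 344.0 54.5 [15.8 17.3] [624.7 -75.1  39. ] dep [621.3 -75.4  47.6]
disc 4455 slopes deg [-0.06  0.04] z 52.38 rms 0.67
plate 7386 slopes deg [-0.06  0.09] z 47.18 rms 0.65
disc 0 slopes deg [0. 0.] z 0.0 rms nan
plate 0 slopes deg [0. 0.] z 0.0 rms nan
disc 73 slopes deg [-0.6  -0.34] z 51.63 rms 1.59
plate 153 slopes deg [ 0.25 -0.21] z 46.67 rms 1.3
  ret = _var(a, axis=axis, dtype=dtype, out=out, ddof=ddof,
  arrmean = um.true_divide(arrmean, div, out=arrmean,
  ret = ret.dtype.type(ret / rcount)
```

View pics/w8.png

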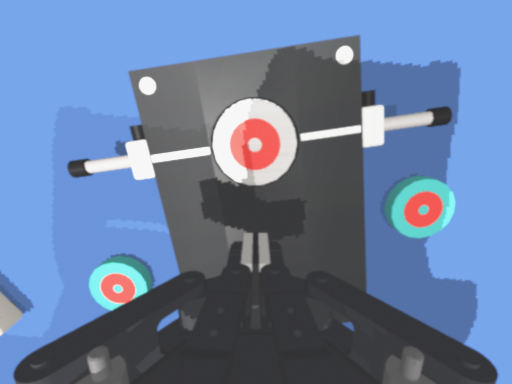

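View pics/s8c.png

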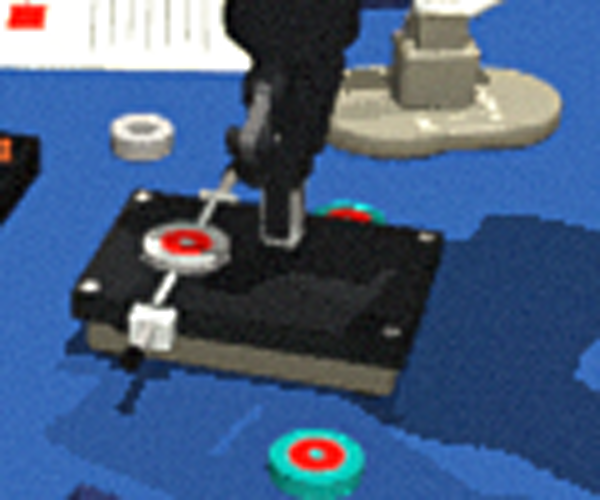

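The disc is home. Its top is 5.2 mm above the plate (5 expected) with slopes under 0.1°, at wrist pixel (255,144). The side crop shows it flush in the nest. Now I'll go to the key, above everything.

```bash
python3 -m handwheel '[[[1,0,0,30,0,0,0],[1,-8,34,25,0,0,0],[1,-8,36,0,0,0,0],[1,-8,36,0,0,0,0],[1,-8,36,0,0,0,0],[1,-8,36,0,0,0,0],[1,-8,36,0,0,0,0],[1,-8,36,0,0,0,0],[1,-6,20,0,0,0,0],[1,0,0,0,0,0,0]]]';  python3 - <<'E'
from h import *
s=manip.sense(); print(s['position'])
c=snap('wrist','w9'); 
h=cv2.cvtColor(c['frame'],cv2.COLOR_RGB2HSV); H,S,V=[h[...,i].astype(int) for i in range(3)]
m=((H>100)&(H<112)&(S>160)&(V>190)).astype(np.uint8)
cs,_=cv2.findContours(m,cv2.RETR_EXTERNAL,cv2.CHAIN_APPROX_NONE)
for k in cs:
    if 60<cv2.contourArea(k)<20000:
        (u,v),a,_=cv2.fitEllipse(k); print(u,v,a,onz(c,u,v,51),dep(c,min(u,511),min(v,383)))
E
```

```text
time_s: 7.92
position: [458.3, 272.4, 132.9]
ee_rot: [0.997, -0.082, -0.004, 0.001]
ft_force: [-0.5, 0.3, 0.0]
opening: 0.0
[458.25320044 272.37725261 132.87005126]
```

View pics/w9.png

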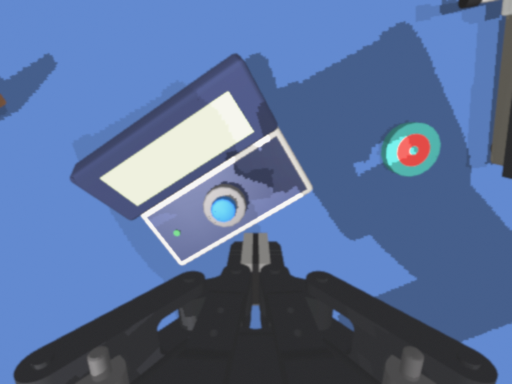

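The wrist view shows the blue key on its grey collar at (223,209), with the fingertips at (256,250).

```bash
python3 - <<'E'
from h import *
c=load('w9'); f=c['frame'].astype(int)
print(f[209,223],f[195,270])
m=((f[...,2]>170)&(f[...,2]-f[...,0]>110)&(f[...,1]>100)).astype(np.uint8); m[:, :195]=0; m[:,255:]=0; m[:185]=0;m[232:]=0
n,l,st,ce=cv2.connectedComponentsWithStats(m)
for i in range(1,n):
    if st[i,4]>30: print(ce[i],st[i],onz(c,*ce[i],51),dep(c,*ce[i]))
E
```

```text
[116 217 247] [112 121 166]
[222.87865169 209.54157303] [211 198  25  24 445] [461.38478974 299.55246548  51.        ] [461.86853181 299.28479793  52.45693912]
```

```bash
python3 -m handwheel '[[[1,1,12,0,0,0,0],[1,1,10,-12,0,0,0],[1,1,4,-14,0,0,0],[1,0,1,-14,0,0,0],[1,0,0,-8,0,0,0],[1,0,0,-4,0,0,0],[1,0,0,0,0,0,0]]]'; python3 - <<'E'
from h import *
c=snap('side','s10'); cv2.imwrite('pics/s10c.png',cv2.resize(c['frame'][200:310,230:330][:,:,::-1],None,fx=5,fy=5,interpolation=cv2.INTER_CUBIC))
E
```

```text
time_s: 8.55
position: [463.5, 294.3, 73.7]
ee_rot: [0.996, -0.084, -0.005, 0.003]
ft_force: [-0.1, -0.6, -0.3]
opening: -0.0
```

View pics/s10c.png

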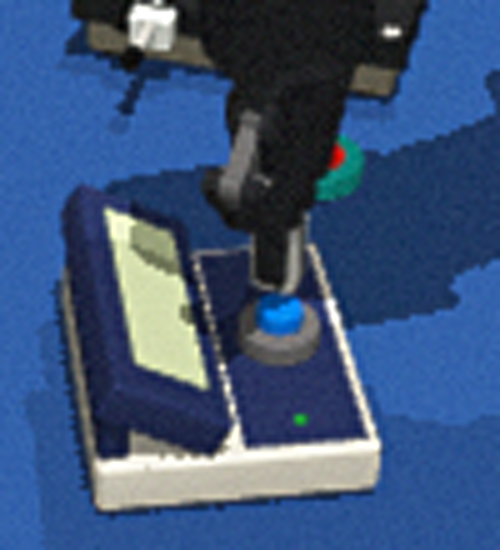

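```bash
python3 -m handwheel '[[[1,-1,4,0,0,0,0],[1,-1,2,-2,0,0,0],[1,0,0,-3,0,0,0],[1,0,0,-1,0,0,0],[1,0,0,0,0,0,0]]]'
```

```text
time_s: 9.02
position: [462.7, 300.6, 69.6]
ee_rot: [0.996, -0.085, -0.003, 0.002]
ft_force: [0.5, -0.4, 0.5]
opening: -0.0
```

```bash
python3 -m handwheel '[[[1,-1,0,-2,0,0,0],[1,0,0,-2,0,0,0],[1,0,0,-1.5,0,0,0],[1,0,0,-1.5,0,0,0],[1,0,0,0,0,0,0]]]'
```

```text
time_s: 9.43
position: [461.9, 300.7, 62.7]
ee_rot: [0.996, -0.085, -0.002, 0.001]
ft_force: [-1.2, -0.3, 2.3]
opening: 0.2
```

Spring contact felt: 2.3 N with the tip at about 48.7. I'll press on to the stop.

```bash
python3 -m handwheel '[[[1,0,0,-1.5,0,0,0],[1,0,0,-1.5,0,0,0],[1,0,0,-1,0,0,0]]]'; python3 -m handwheel '[[[1,0,0,-1.5,0,0,0],[1,0,0,-1.5,0,0,0]]]'
```

```text
time_s: 9.68
position: [462.0, 300.8, 59.8]
ee_rot: [0.996, -0.085, -0.002, 0.001]
ft_force: [-4.5, -1.9, 18.9]
opening: 0.0
time_s: 9.85
position: [462.0, 300.8, 59.7]
ee_rot: [0.996, -0.085, -0.001, 0.001]
ft_force: [-6.5, -2.5, 19.0]
opening: 0.4
```

The key hit its stop at tip height 45.8 mm (46 expected for full travel) with 19 N. Releasing it and retreating.

```bash
python3 -m handwheel '[[[1,0,0,4,0,0,0],[1,0,0,8,0,0,0],[1,0,0,20,0,0,0],[1,0,0,30,0,0,0],[1,0,0,30,0,0,0],[1,-15,-36,10,0,0,0],[1,-15,-36,0,0,0,0],[1,-15,-30,0,0,0,0],[1,0,0,0,0,0,0],[1,0,0,0,0,0,0]]]'; python3 - <<'E'
from h import *
c=snap('wrist','w11'); plane(c,(584,-15.5))
c=snap('side','s11'); c2=snap('top','t11')
o=load('top0'); print(dep(c,285.6,262))
d=np.hstack([cv2.resize(x[160:310,230:345],None,fx=3.4,fy=3.4,interpolation=cv2.INTER_CUBIC) for x in (load('side0')['frame'],c['frame'])]); cv2.imwrite('pics/cmp.png',d[:,:,::-1])
for x in (c,):
    f=x['frame'].astype(int);h=cv2.cvtColor(x['frame'],cv2.COLOR_RGB2HSV).astype(int); m=(h[...,0]>95)&(h[...,0]<115)&(h[...,1]>150)&(h[...,2]>200)
    v,u=np.nonzero(m[250:275,270:300]); print(u.mean()+270,v.mean()+250,len(u))
E
```

```text
time_s: 10.68
position: [415.0, 195.7, 168.0]
ee_rot: [0.996, -0.084, 0.001, 0.001]
ft_force: [-0.8, 0.2, 1.3]
opening: 0.2
disc 0 slopes deg [0. 0.] z 0.0 rms nan
plate 564 slopes deg [-0.63  0.46] z 46.38 rms 0.78
[460.20533629 302.35659581  49.91867211]
285.6818181818182 261.5681818181818 44
  ret = _var(a, axis=axis, dtype=dtype, out=out, ddof=ddof,
  arrmean = um.true_divide(arrmean, div, out=arrmean,
  ret = ret.dtype.type(ret / rcount)
```

View pics/cmp.png

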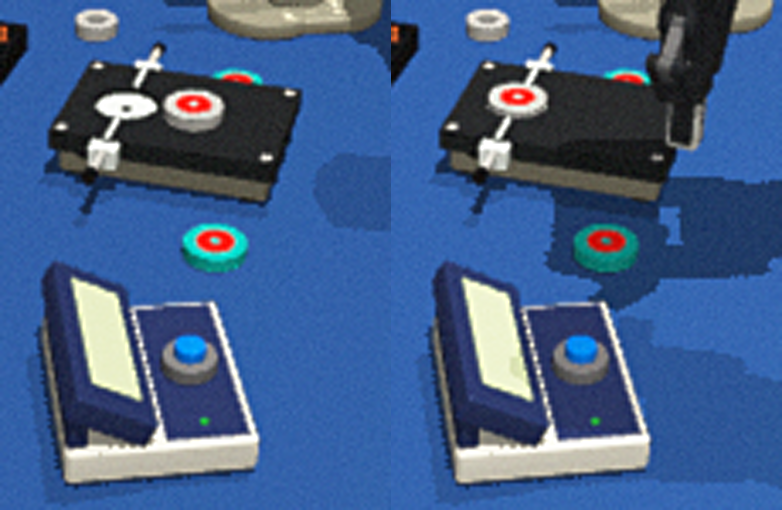

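View pics/w11.png

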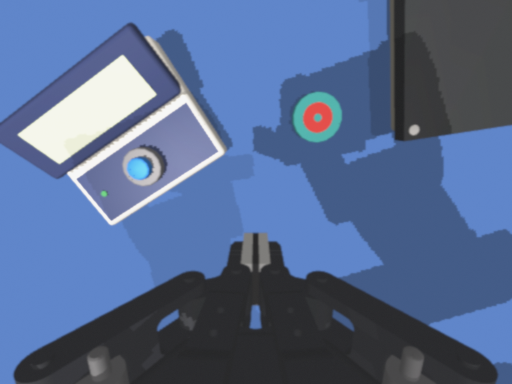

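View pics/t11.png

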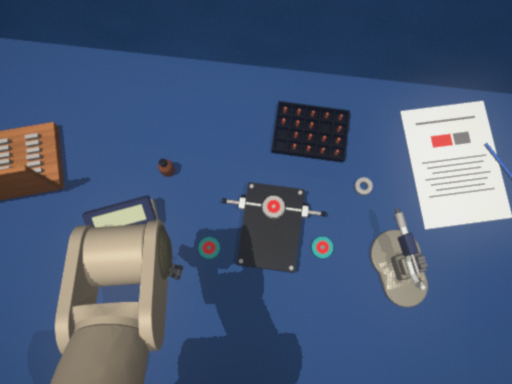

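The disc sits in the nest (top view at (273,207)), the key is back up where it was, and everything else is in its place. The arm is clear, so I'm handing in.

```bash
python3 -c "
from cell import manip
print(manip.job_done(), manip.sense()['time_s'])"
```

```text
the job is handed in; nothing more can be done
the job is handed in; nothing more can be done
```

I pushed the steel disc along the plate with the shut fingertips, without pinching or lifting it, until it dropped into the nest. Then I pressed the blue key to its stop, let it go and handed the job in with the arm clear, at about 11 s.

**Disc:** before I pressed the key, the wrist camera's depth fit put the disc's top 5.2 mm above the plate (5 expected), with slopes under 0.1°. The side camera's fit agreed on height (5.0 mm) but was noisier, with slopes up to 0.6°.

**Key:** it stopped after about 5 mm of travel at 19 N. Afterwards its top read 49.9 mm in the side view, against 50.3 mm before the job, so it is back up.

**Failed checks:** the top camera's plane fit of the disc returned no data because the arm was most likely in the way. The last wrist-camera check of the disc had it out of view. After the key press I therefore confirmed the disc only by eye, in the side and top pictures, where it still lay in the nest.

**Other things on the bench:** the bystanders and both turquoise look-alikes appear unmoved in the before and after pictures.

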